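Inspect a sample tube against the white and the black panel

TASK

Pick up the inspection tray by its handle and show the sample tube, which rides in a free-running cradle on the tray, at the viewing station: hold the tray's window centred some 10 cm above the white panel, bring the cradle to the window by gently tilting the tray and keep the tube wholly over the window for three seconds; then carry it across and do the same above the black panel. Never touch the cradle or let it run away or slam into a stop, tip the tray only slightly, and leave the other glassware alone. The program finishes while still holding the tray there, nearly level, with the tube over the window.

Things in the scene. Friction and masses are not known exactly. Their poses are not given: they have to be found in the camera images.
- tray: Aluminium tray, 0.55 kg. Origin at bench level under mid-lane; x away from the handle, y along the lane, z up. Lane 300 mm (y) between end stops 56 mm high, 112 mm wide between side rails 45 mm high; outside 312 x 120 mm plus a steel foot at -x. With the tray level the lane's flat floor falls 0.05 rad towards +y; turning the tray +0.05 rad about its x levels it. Centre of mass 65 mm to -x.
- window (a point): Middle of the clear window, on the lane's floor at mid-length, 25 mm above the tray's origin. The window is flush with the floor, 90 mm long along the lane (45 mm to each side), as wide as the lane, between two dark strips. Axes as the tray's.
- grip (a point): Where to hold the tray: inside its black upright handle, a plate 14 mm thick (tray's y), 40 mm wide (x), top 125 mm above the bench. The point is 20 mm below the top, 82 mm from the tray's origin towards -x and 105 mm up (80 mm above the window point). Fingers come from above and close along the tray's y; nothing else within 60 mm at that height.
- shuttle (a joint): Position along the lane of the wheeled cradle with the tube, m from the +y stop, growing towards -y: 0 at that stop (at rest there at the start), 0.132 at mid-window, 0.264 at the -y stop. Nothing holds it: it runs off at 7.5 m/s2 per rad of floor slope (6.9 to 8.1); drag 0.05 N per m/s, rolling friction 0.001 N. Cradle and tube 0.15 kg (times 0.7 to 1.4).
- tube (a point): Middle of the sealed sample tube (amber, white cap, diameter 36 mm, 100 mm long) clipped across the cradle, its axis along the tray's x, 31 mm above the lane's floor. It moves with the cradle, which is 100 mm (x) by 36 mm (y).
- station: Viewing station fixed to the bench: a low grey case 180 (x) x 340 (y) x 40 mm high, origin under its centre. White lit panel on its +y half, matt black panel on its -y half.
- white_panel (a point): Centre of the white panel (150 x 150 mm), 41.5 mm above the bench, 80 mm from the station's centre towards +y. z points up.
- black_panel (a point): Centre of the black panel (150 x 150 mm), 41.5 mm above the bench, 80 mm from the station's centre towards -y. z points up.
- beaker: Bystander: glass beaker, 70 mm across, 90 mm tall, standing on the bench; origin at the centre of its underside. Leave it alone.
- washbottle: Bystander: white plastic bottle, 66 mm across, 170 mm tall, standing on the bench; origin at the centre of its underside. Leave it alone.
- jar: Bystander: yellow plastic jar, 68 mm across, 100 mm tall, standing on the bench; origin at the centre of its underside. Leave it alone.

How it is judged:
By the outcome, as a careful person would: the job done as asked, in the order asked, and still so for the second after the job is handed in, while the arm keeps its last pose, push and grip.
It also fails if it takes over 66 s, if anything falls off the work surface, if the arm or the gripper's body presses on something with over 40 N, if the wrist force passes 120 N, or if a joint passes its speed limit or range.

ROBOT

A 6-joint arm with a two-finger parallel gripper is mounted at the origin on the work surface. World frame = base frame: x ahead of the robot, y to its left, z up, the work surface at z = 0. Lengths are in m, angles in rad, forces in N, time in s.
With the tool pointing down it reaches from about 0.35 to 0.85 m from the base axis. Payload 8.1 kg.
Tool frame: the origin (TCP) lies on the centre line of the jaws, within the pads' length; the fingertips stand robot.tips_ahead ahead of it and the grasp point (between the pads) lies 6 mm ahead of it (robot.tips_ahead is the distance from the TCP to the fingertips, in m); z points along the fingers, y is the line along which they close (so a half turn about z gives the same grasp; the last joint's range is limited). The gripper opens to 93 mm and grips with 3 to 60 N. Pads are 15 mm wide; open, the fingers measure 128 mm over their backs; the gripper's body (75 mm by 188 mm) begins 65 mm behind the grasp point.
Start: joints at [-1.324, 0.13, 1.488, -0, 1.523, -0.085], TCP at [0.195, -0.567, 0.213] pointing down, gripper open.
Joint ranges: [-2.96, 2.96], [-0.89, 2.26], [0.02, 2.5], [-1.34, 4.48], [0, 2.73], [-2.66, 2.66]. Speed limits (rad/s): [2.39, 2.39, 2.79, 3.14, 3.14, 3.14].

INTERFACE

Orientations are given as a rotation vector (axis times angle).
In Python, from plant import robot gives the robot as it stands.
- The arm moves only by the tool apply_moves, never from a script. Its arguments are lists of equal length, an entry for each row: "delta_pos": the shift along the tool's x, y, z in cm, a list of three; "twist": the turn about the tool's z in rad. A call has 1 to 8 rows; each row shifts and turns the commanded pose from where the row before left it, along the tool's axes as they then stand; what a row does not reach is not made up. A row lasts 1/8 s, in which the tool goes at most 62.5 mm and 10.7 degrees, less where a joint would pass 70% of its speed; a pose out of reach is approached as far as the arm can. A call with a gripper value outside its range is refused whole. "gripper" is the finger opening in cm, from 0 to 9.3, set as the call begins (left out, the last holds). The fingers move at their own pace and stop on an object; "squeeze" is the grip in N (left out, the last holds). Time passes only in rows, so rows that do not move let the fingers close. It gives the time, the measured TCP pose, the force, the opening and the grip force at its end, in the units of the state.
- robot.read_state(): the state, without advancing time (a new reading comes with each control period).
- robot.read_camera(name): name is "scene" or "top" or "wrist"; returns a dict with "frame" (480x640x3 uint8, red, green, blue), "vertical_fov" (degrees; the focal length in pixels is half the picture's height over the tangent of half this angle, whatever the lens; pixels are square), "cx", "cy" (the principal point, pixels), "R" (3x3) and "t" (3): a world point X has camera coordinates R X + t. Camera axes: x right, y down, z forward; pixel columns grow to the right and rows downward; lengths in m; the calibration is good to about 2 mm. A picture is of the moment at which its call begins. There is no depth.
- robot.close_job(): hands the job in; it is judged then, once.
The state is a dict: "t": time; "q": joint angles; "dq": joint speeds; "joint_torque": joint torques, N m; "tool_pos": TCP position; "orientation": TCP orientation; "force": force on the tool from outside, world axes, zero at the start; "wrist_torque": the same for the moment, N m; "opening": finger opening in m; "gripper_force": force on a finger pad.
Only numpy, scipy, OpenCV 4.12 (cv2) and the standard library are available. Lean on these libraries where they do the work, as an engineer would, in place of code of your own. Each camera call takes 0.05 s, during which the arm holds its last target. There are 200 camera calls.

## Working session

There is one attempt and no reset: what is moved stays moved. The work goes in short steps, Python scripts to look and compute and a tool call to move; the robot and the scene stay as the last step left them, time stands still between calls to the robot, and variables do not carry over. Pictures are saved under pics/ and viewed, at most 10 in all, crops included, and the job is handed in when it is done.

Besides the shell and the picture viewer there is one more tool, called after "Call:" as name([rows], argument=value, ...), one row to a line, values as JSON. apply_moves: Moves the arm, as the interface text tells. Its arguments: {"type":"object","properties":{"delta_pos":{"type":"array"},"twist":{"type":"array"},"gripper":{"type":"number"},"squeeze":{"type":"number"}},"required":["delta_pos","twist"]}

```bash
ls; mkdir -p pics
python3 - <<'E'
from plant import robot
import cv2,numpy as np
print(robot.tips_ahead, robot.read_state())
for n in("scene","top","wrist"):
    c=robot.read_camera(n); cv2.imwrite(f"pics/a_{n}.png",c["frame"][...,::-1]); np.savez(f"pics/a_{n}.npz",**c)
    print(n,c["vertical_fov"],c["cx"],c["cy"],np.round(c["R"],3).tolist(),c["t"])
E
```

```text
pics
0.025 {'t': 0.0, 'q': array([-1.32442274e+00,  1.31161433e-01,  1.48924792e+00, -1.38479992e-05,
        1.52298628e+00, -8.53935160e-02]), 'dq': array([ 1.09545863e-03,  1.40045081e-03, -9.77572150e-04, -5.35007048e-05,
       -3.24120547e-04,  1.53689283e-03]), 'joint_torque': array([ 8.37102853e-04, -5.59838212e+01, -4.91756737e+01,  7.69195100e-02,
        3.52021982e-02, -1.80065367e-04]), 'tool_pos': array([ 0.19531034, -0.56672544,  0.21180451]), 'orientation': array([-3.09669597e+00, -5.18456242e-01,  2.49224473e-04]), 'force': array([ 0.17863506, -0.20534685, -0.56578674]), 'wrist_torque': array([-0.03469239,  0.00191332,  0.00987722]), 'gripper_force': 0.0, 'opening': 0.09302979694958605}
scene 46.56202248460187 318.6229868565727 242.33105372121233 [[-0.279, 0.96, -0.009], [0.608, 0.17, -0.776], [-0.743, -0.222, -0.631]] [ 0.12875642 -0.30056505  1.47709793]
top 57.944966489594705 321.36862200604554 240.1009677606148 [[-0.01, -1.0, 0.003], [-0.983, 0.009, -0.185], [0.185, -0.005, -0.983]] [0.02640209 0.62409403 0.78547964]
wrist 59.55876567961937 320.2721567524545 241.58033661777134 [[0.326, -0.945, -0.001], [-0.912, -0.315, 0.263], [-0.249, -0.085, -0.965]] [-0.6002559  -0.03124012  0.38953394]
```

View pics/a_top.png

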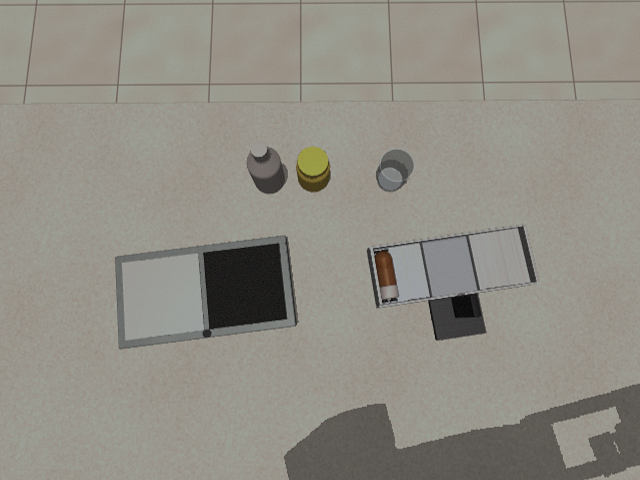

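View pics/a_scene.png

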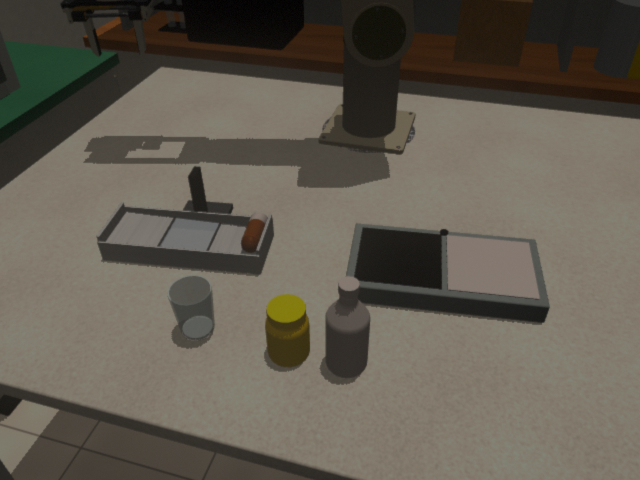

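The interface only gives twist about tool z, so I need to know how the arm behaves at its documented reach limit. I'll localise things first.

```bash
cat > h.py <<'E'
import numpy as np, cv2
from scipy.spatial.transform import Rotation as Ro
def load(n): return dict(np.load(n))
def ray(c,u,v):
    f=240/np.tan(np.radians(float(c["vertical_fov"]))/2)
    d=c["R"].T@np.array([(u-c["cx"])/f,(v-c["cy"])/f,1]); return -c["R"].T@c["t"],d/np.linalg.norm(d)
def onz(c,u,v,z):
    o,d=ray(c,u,v); return o+d*(z-o[2])/d[2]
def proj(c,X):
    f=240/np.tan(np.radians(float(c["vertical_fov"]))/2); p=c["R"]@np.asarray(X)+c["t"]
    return np.array([c["cx"]+f*p[0]/p[2],c["cy"]+f*p[1]/p[2]])
def tri(rs):
    A=sum(np.eye(3)-np.outer(d,d) for o,d in rs); b=sum((np.eye(3)-np.outer(d,d))@o for o,d in rs); return np.linalg.solve(A,b)
E
python3 - <<'E'
from h import *
T=load("pics/a_top.npz");S=load("pics/a_scene.npz")
print("cams",ray(T,0,0)[0],ray(S,0,0)[0])
for n,c,roi in(("top",T,(400,540,270,350)),("scene",S,(180,215,160,215))):
    g=c["frame"].max(2); m=((g<28)*255).astype(np.uint8); k=np.zeros_like(m);x0,x1,y0,y1=roi;k[y0:y1,x0:x1]=m[y0:y1,x0:x1]
    cs,_=cv2.findContours(k,0,2); q=max(cs,key=cv2.contourArea); print(n,cv2.contourArea(q),cv2.approxPolyDP(q,2,True)[:,0].tolist())
# station panels in top view
g=T["frame"].max(2)
m=((g<45)*255).astype(np.uint8);m[:,:205]=0;m[:,300:]=0;m[:240]=0;m[340:]=0
cs,_=cv2.findContours(m,0,2);q=max(cs,key=cv2.contourArea);r=cv2.minAreaRect(q);print("black",r,[onz(T,*p,.0415).round(3).tolist() for p in cv2.boxPoints(r)],onz(T,*r[0],.0415))
m=((g>150)*255).astype(np.uint8);m[:,210:]=0;m[:,:122]=0;m[:245]=0;m[345:]=0
m=cv2.morphologyEx(m,2,np.ones((5,5)));cs,_=cv2.findContours(m,0,2);q=max(cs,key=cv2.contourArea);r=cv2.minAreaRect(q);print("white",r,onz(T,*r[0],.0415))
for p in((370,247),(378,306),(536,281),(525,226)):print("tray corner",onz(T,*p,.05))
for nm,p in(("bottle",(268,185)),("jar",(314,180)),("beaker",(391,179))):print(nm,onz(T,*p,0))
im=np.hstack([cv2.resize(T["frame"][215:350,360:550],None,fx=4,fy=4)[:540]]);cv2.imwrite("pics/crop.png",im[...,::-1])
E
```

```text
cams [0.46865349 0.02445368 0.88709335] [1.31656701 0.25541811 0.70010625]
top 364.0 [[473, 294], [452, 297], [456, 317], [474, 316], [469, 296]]Traceback (most recent call last):
  File "<stdin>", line 6, in <module>
ValueError: max() iterable argument is empty
```

Call:
apply_moves([
  [0, 5, 0],
  [0, 5, 0],
  [0, 5, 0],
  [0, 5, 0],
  [0, 5, 0],
  [0, 5, 0],
  [0, 5, 0],
  [0, 5, 0],
], twist=[0, 0, 0, 0, 0, 0, 0, 0])

```text
t: 1.15
tool_pos: [0.295, -0.8569, 0.1815]
orientation: [3.061, 0.512, 0.012]
force: [0.5, -0.8, -2.9]
opening: 0.0927
gripper_force: 0.0
```

Call:
apply_moves([
  [0, -6, 0],
  [0, -6, 0],
  [0, -6, 0],
  [0, -6, 0],
  [0, 0, 0],
], twist=[0, 0, 0, 0, 0])

```text
t: 1.78
tool_pos: [0.2486, -0.7248, 0.1914]
orientation: [3.051, 0.511, 0.014]
force: [-0.2, 0.7, -0.3]
opening: 0.0927
gripper_force: 0.0
```

Run:
```python
from h import *
T=load("pics/a_top.npz");S=load("pics/a_scene.npz")
g=T["frame"].max(2)
m=((g<45)*255).astype(np.uint8);m[:,:205]=0;m[:,300:]=0;m[:240]=0;m[340:]=0
cs,_=cv2.findContours(m,0,2);q=max(cs,key=cv2.contourArea);r=cv2.minAreaRect(q);print("black",r,[onz(T,*p,.0415).round(3).tolist() for p in cv2.boxPoints(r)],onz(T,*r[0],.0415))
for th in (120,135,150):
    m=((g>th)*255).astype(np.uint8);m[:,202:]=0;m[:,:122]=0;m[:250]=0;m[343:]=0
    cs,_=cv2.findContours(m,0,2)
    if cs: q=max(cs,key=cv2.contourArea);r=cv2.minAreaRect(q);print("white",th,r,onz(T,*r[0],.0415))
for p in((370,247),(378,306),(536,281),(525,226)):print("tray corner",onz(T,*p,.05))
for nm,p in(("bottle",(268,185)),("jar",(314,180)),("beaker",(391,179))):print(nm,onz(T,*p,0))
for p in((452,297),(473,294),(480,318),(456,318)):print("handle?",onz(T,*p,.125))
a=cv2.resize(T["frame"][270:350,420:500],(480,480));b=cv2.resize(S["frame"][160:220,175:235],(320,320))
b=np.vstack([b,np.zeros((160,320,3),np.uint8)]);cv2.imwrite("pics/crop.png",np.clip(np.hstack([a,b])[...,::-1].astype(float)*1.8,0,255))
from plant import robot; s=robot.read_state();print(s["tool_pos"],Ro.from_rotvec(s["orientation"]).as_matrix().round(4),s["q"])
```

```text
black ((243.48779296875, 285.8902587890625), (76.97077941894531, 77.85423278808594), 83.6598129272461) [[0.606, 0.259, 0.041], [0.622, 0.107, 0.041], [0.472, 0.089, 0.041], [0.458, 0.237, 0.041]] [0.53819525 0.17277702 0.0415    ]
white 120 ((161.7443389892578, 296.375244140625), (84.09498596191406, 78.28280639648438), 87.39744567871094) [0.51944877 0.33043277 0.0415    ]
white 135 ((161.0461883544922, 296.3692626953125), (77.39766693115234, 82.11099243164062), 82.87498474121094) [0.51947323 0.33178323 0.0415    ]
white 150 ((161.29232788085938, 296.3385009765625), (76.1573257446289, 81.36679077148438), 82.87498474121094) [0.51952784 0.3313108  0.0415    ]
tray corner [ 0.61119521 -0.07472717  0.05      ]
tray corner [ 0.49669477 -0.0865345   0.05      ]
tray corner [ 0.5415476  -0.39376301  0.05      ]
tray corner [ 0.65052089 -0.38298041  0.05      ]
bottle [0.75581249 0.13283392 0.        ]
jar [0.76609043 0.0346767  0.        ]
beaker [ 7.66880617e-01 -1.30104074e-01 -1.11022302e-16]
handle? [ 0.50848564 -0.20646975  0.125     ]
handle? [ 0.51334238 -0.24358935  0.125     ]
handle? [ 0.47191598 -0.25265242  0.125     ]
handle? [ 0.47232136 -0.21104039  0.125     ]
[ 0.24859945 -0.72480429  0.19141486] [[ 9.454e-01  3.254e-01  1.690e-02]
 [ 3.259e-01 -9.443e-01 -4.630e-02]
 [ 9.000e-04  4.930e-02 -9.988e-01]] [-1.3094656   0.54690353  1.01947828  0.00442374  1.5261127  -0.07064808][ WARN:0@0.334] global loadsave.cpp:1063 imwrite_ Unsupported depth image for selected encoder is fallbacked to CV_8U.
```

View pics/crop.png

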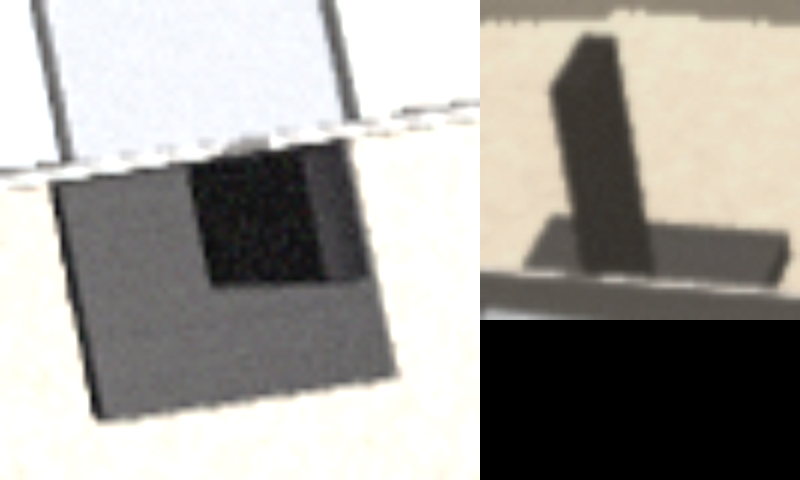

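The top picture shows the tray with the tube at its left (+y) end near (386,275). The handle's top face is near (476,305), and the station panels are at (161,296) white and (243,286) black. The crop shows the handle's lit top face at right, with the dark side face to its left.

The overreach left the tool tilted by 0.049 rad, and that tilt persists. A grasp with the tool tilted along tray x therefore lets a twist change the lane slope.

Run:
```python
from h import *
T=load("pics/a_top.npz");S=load("pics/a_scene.npz")
P=[((474.2,317.5),(200.5,167.1)),((481.3,315.8),(194.1,166.9)),((478,293.3),(188.5,176.9))]
X=[tri([ray(T,*a),ray(S,*b)]) for a,b in P]
for x in X:print(x.round(4))
print("centre",(X[0]+X[2])/2, "plane .125",onz(T,476,305.4,.125))
C=np.array([onz(T,*p,.05)[:2] for p in((370,247),(378,306),(536,281),(525,226))]);print(C.mean(0), [np.degrees(np.arctan2(*(d[::-1]))) for d in(C[0]-C[3],C[1]-C[2])])
W=load("pics/a_wrist.npz");print("wristcam",ray(W,0,0)[0])
```

```text
[ 0.4721 -0.2413  0.1222]
[ 0.4749 -0.2538  0.1223]
[ 0.5132 -0.2486  0.1239]
centre [ 0.4926629  -0.24493797  0.12306955] plane .125 [ 0.49356623 -0.24735052  0.125     ]
[ 0.57498962 -0.23450127] [np.float64(97.27028723827168), np.float64(98.306033147009)]
wristcam [ 0.26410476 -0.54428155  0.38343976]
```

Call:
apply_moves([
  [0, -5, -4],
  [2, -5, -4],
  [3, -5, -4],
  [4, -5, -4],
  [4, -5, -4],
  [4, -4.5, -2],
  [4, -4.5, 0],
  [4, -4.5, 0],
], twist=[0.1, 0.087, 0, 0, 0, 0, 0, 0])

```text
t: 2.78
tool_pos: [0.4125, -0.3358, 0.3775]
orientation: [3.07, 0.222, 0.029]
force: [0.9, 0.0, -0.5]
opening: 0.0931
gripper_force: 0.0
```

Call:
apply_moves([
  [2, -5.8, 0],
  [2, -5.8, 0],
  [2, -5.8, 0],
  [2, -5.8, 0],
  [2, -5.8, 0],
  [2, -5.8, 0],
  [2, -5.8, 0],
  [2, -5.8, 0],
], twist=[0, 0, 0, 0, 0, 0, 0, 0])

```text
t: 3.78
tool_pos: [0.5038, 0.1475, 0.3503]
orientation: [3.073, 0.223, 0.029]
force: [0.4, -0.4, -0.1]
opening: 0.0931
gripper_force: 0.0
```

Call:
apply_moves([
  [5.8, -1.5, 0],
  [5.8, -1.5, 0],
  [5.8, -1.5, 0],
  [5.8, -1.5, 0],
  [5.8, -1.5, 0],
  [5.8, -1.5, 0],
  [5.8, -1.5, 0],
  [5.8, -1.5, 0],
], twist=[0, 0, 0, 0, 0, 0, 0, 0])

```text
t: 4.78
tool_pos: [0.8257, 0.2834, 0.3052]
orientation: [3.087, 0.229, 0.122]
force: [0.7, -0.2, -0.6]
opening: 0.0931
gripper_force: 0.0
```

```bash
cat > st.py <<'E'
from h import *
from plant import robot
s=robot.read_state();R=Ro.from_rotvec(s["orientation"]).as_matrix();z=R[:,2]
print("t",s["t"].__round__(2),"pos",s["tool_pos"].round(4),"q",s["q"].round(3)); print(R.round(4))
az=np.radians(8.1); print("tilt",np.hypot(*z[:2]).round(4),"along trayx",(z[0]*np.cos(az)+z[1]*np.sin(az)).round(4),"trayy",(-z[0]*np.sin(az)+z[1]*np.cos(az)).round(4),"toolx az",np.degrees(np.arctan2(R[1,0],R[0,0])).round(2),"tooly az",np.degrees(np.arctan2(R[1,1],R[0,1])).round(2))
E
python3 st.py
```

```text
t 4.78 pos [0.8257 0.2834 0.3052] q [ 0.298  1.076  0.03  -0.066  1.969  1.694]
[[ 0.986   0.1454  0.0815]
 [ 0.1489 -0.9881 -0.0381]
 [ 0.075   0.0497 -0.9959]]
tilt 0.09 along trayx 0.0754 trayy -0.0492 toolx az 8.58 tooly az -81.63
```

Call:
apply_moves([
  [-1.6, -5, 0],
  [-1.6, -5, 0],
  [-1.6, -5, 0],
  [-1.6, -5, 0],
  [5.5, -2.4, 0],
  [5.5, -2.4, 0],
  [5.5, -2.4, 0],
  [0, 0, 0],
], twist=[0, 0, 0, 0, 0, 0, 0, 0])

```text
t: 5.78
tool_pos: [0.7897, 0.5013, 0.2723]
orientation: [-3.099, -0.237, -0.315]
force: [0.2, -0.8, -0.5]
opening: 0.0929
gripper_force: 0.0
```

```bash
python3 st.py
```

```text
t 5.78 pos [0.7897 0.5013 0.2723] q [ 0.541  1.126  0.022 -0.076  1.803  1.935]
[[ 0.9681  0.1522  0.199 ]
 [ 0.1486 -0.9883  0.0332]
 [ 0.2017 -0.0025 -0.9794]]
tilt 0.2017 along trayx 0.2017 trayy 0.0048 toolx az 8.73 tooly az -81.24
```

Call:
apply_moves([
  [-5, 1, 0],
  [-5, 2, 0],
  [-5, 3, 0],
  [-4, 4, 0],
  [-3, 5, 0],
  [-2.5, 5, 0],
  [-2.5, 5, 0],
  [-2.5, 5, 0],
], twist=[0.012, 0, 0, 0, 0, 0, 0, 0])

```text
t: 6.78
tool_pos: [0.6168, 0.1985, 0.2365]
orientation: [-3.097, -0.228, -0.325]
force: [0.8, 0.1, 0.5]
opening: 0.0931
gripper_force: 0.0
```

Call:
apply_moves([
  [-2, 5, 0],
  [-2, 5, 0],
  [-2, 5, 0],
  [-2, 5, 0],
  [-2, 5, 0],
  [-1.5, 5, 0],
  [-1, 5, 0],
  [0, 0, 0],
], twist=[0, 0, 0, 0, 0, 0, 0, 0])

```text
t: 7.78
tool_pos: [0.5472, -0.1683, 0.209]
orientation: [-3.1, -0.222, -0.323]
force: [0.0, -0.1, -0.5]
opening: 0.093
gripper_force: 0.0
```

```bash
python3 st.py
python3 - <<'E'
from h import *
from plant import robot
w=robot.read_camera("wrist");np.savez("pics/b_wrist.npz",**w)
for z in(.125,):
  print([proj(w,(.493+dx*.99-dy*.139,-.246+dx*.139+dy*.99,z)).round(0).tolist() for dx in(-.02,.02) for dy in(-.007,.007)], proj(w,(.5736,-.2346,.025)))
cv2.imwrite("pics/b_wrist.png",w["frame"][...,::-1])
E
```

```text
t 7.78 pos [ 0.5472 -0.1683  0.209 ] q [-0.469 -0.13   1.77   0.124  1.333  0.94 ]
[[ 0.9686  0.1426  0.2037]
 [ 0.1391 -0.9898  0.0316]
 [ 0.2061 -0.0022 -0.9785]]
tilt 0.2061 along trayx 0.2061 trayy 0.0025 toolx az 8.17 tooly az -81.8
[[436.0, 402.0], [414.0, 402.0], [437.0, 341.0], [415.0, 341.0]] [398.60796588 238.57169784]
```

View pics/b_wrist.png

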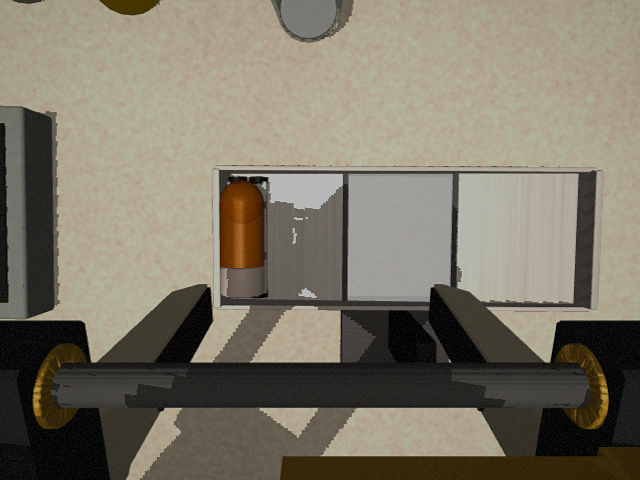

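The wrist picture shows the tray square to the image, with its window between strips at columns 346 and 455. The tube is at (243,235) and the handle at about (412,335), which matches the estimate.

Call:
apply_moves([
  [-4.2, 3.5, -0.8],
  [-4.3, 3.5, -0.9],
  [0, 0, 0],
], twist=[0, 0, 0])

```text
t: 8.2
tool_pos: [0.4705, -0.2481, 0.2073]
orientation: [-3.099, -0.224, -0.321]
force: [0.5, -0.1, 0.4]
opening: 0.0931
gripper_force: 0.0
```

```bash
python3 st.py
python3 - <<'E'
from h import *
from plant import robot
s=robot.read_state();R=Ro.from_rotvec(s["orientation"]).as_matrix()
print("go cm",(R.T@(np.array([.4918,-.2465,.110])-s["tool_pos"])*100).round(2))
w=robot.read_camera("wrist");np.savez("pics/c_wrist.npz",**w)
print([proj(w,(.493+dx*.99-dy*.139,-.246+dx*.139+dy*.99,.125)).round(0).tolist() for dx in(-.02,.02) for dy in(-.007,.007)],proj(w,(.5736,-.2346,.025)))
cv2.imwrite("pics/c_wrist.png",w["frame"][...,::-1])
E
```

```text
t 8.2 pos [ 0.4705 -0.2481  0.2073] q [-0.694 -0.219  1.852  0.158  1.373  0.711]
[[ 0.9686  0.1441  0.2028]
 [ 0.1405 -0.9896  0.0322]
 [ 0.2053 -0.0027 -0.9787]]
tilt 0.2054 along trayx 0.2053 trayy 0.0033 toolx az 8.25 tooly az -81.71
go cm [0.09 0.18 9.96]
[[332.0, 269.0], [310.0, 269.0], [332.0, 206.0], [310.0, 206.0]] [321.22444922 136.97557905]
```

View pics/c_wrist.png

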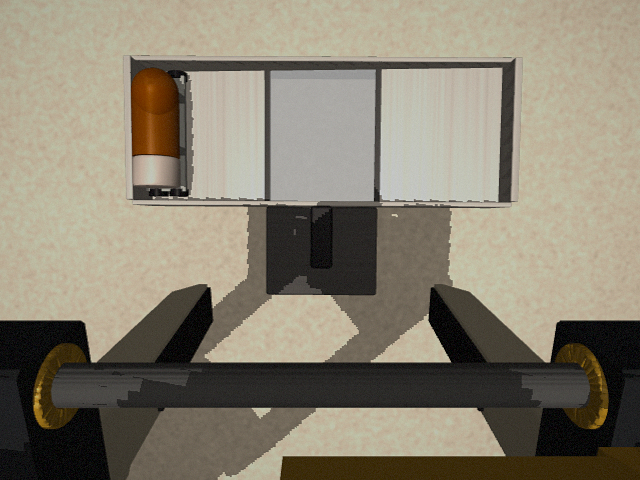

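The handle's top face (310–332, 206–269) is exactly where predicted, so I'm going down to grip it.

Call:
apply_moves([
  [0, 0.1, 2.5],
  [0.1, 0.05, 2.5],
  [0, 0, 2.5],
  [0, 0, 1.5],
  [0, 0, 1],
  [0, 0, 0],
], twist=[0, 0, 0, 0, 0, 0])

```text
t: 9.0
tool_pos: [0.4929, -0.2435, 0.1079]
orientation: [-3.097, -0.229, -0.319]
force: [0.1, -0.3, -0.3]
opening: 0.093
gripper_force: 0.0
```

Call:
apply_moves([
  [0, 0, 0],
  [0, 0, 0],
  [0, 0, 0],
  [0, 0, 0],
  [0, 0, 0],
  [0, 0, 0],
], twist=[0, 0, 0, 0, 0, 0], gripper=0.5, squeeze=55)

```text
t: 9.75
tool_pos: [0.4927, -0.2442, 0.1082]
orientation: [-3.097, -0.228, -0.32]
force: [0.2, -0.1, 0.2]
opening: 0.0373
gripper_force: 0.0
```

```bash
python3 st.py
cat > tube.py <<'E'
from h import *
from plant import robot
def tube(save=None,cam="wrist"):
    s=robot.read_state(); w=robot.read_camera(cam); f=w["frame"]
    if save: cv2.imwrite(save,f[...,::-1]); np.savez(save[:-3]+"npz",**w)
    h=cv2.cvtColor(f,cv2.COLOR_RGB2HSV); m=cv2.inRange(h,(5,130,40),(20,255,255)); 
    n,l,st,c=cv2.connectedComponentsWithStats(m)
    if n<2: return s,w,None,None
    i=1+st[1:,4].argmax(); return s,w,c[i],st[i]
if __name__=="__main__":
    import sys
    s,w,c,b=tube(*sys.argv[1:]); print("t",round(s["t"],2),"amber",c.round(2),b)
    # wrist camera is fixed to the tool: express in tool frame
    R=Ro.from_rotvec(s["orientation"]).as_matrix(); o,d=ray(w,*c)
    print("cam in tool",(R.T@(o-s["tool_pos"])).round(4),"ray in tool",(R.T@d).round(4))
E
python3 tube.py
```

```text
t 9.75 pos [ 0.4927 -0.2442  0.1082] q [-0.66  -0.089  1.921  0.164  1.174  0.711]
[[ 0.9683  0.147   0.2019]
 [ 0.143  -0.9891  0.0341]
 [ 0.2048 -0.0042 -0.9788]]
tilt 0.2048 along trayx 0.2047 trayy 0.0054 toolx az 8.4 tooly az -81.55
t 9.75 amber [ 87.24 110.43] [  51   45   74  129 8360]
cam in tool [ 0.0725  0.001  -0.1716] ray in tool [ 0.0324 -0.468   0.8831]
```

Call:
apply_moves([
  [0, 0.2, 0],
  [0, 0, 0],
  [0, 0, 0],
  [0, 0, 0],
  [0, 0, 0],
  [0, 0, 0],
], twist=[0, 0, 0, 0, 0, 0])

```text
t: 10.55
tool_pos: [0.493, -0.246, 0.1081]
orientation: [-3.097, -0.228, -0.32]
force: [-0.9, 2.2, 1.2]
opening: 0.0134
gripper_force: 55.0
```

```bash
python3 st.py;python3 tube.py
```

```text
t 10.55 pos [ 0.493  -0.246   0.1081] q [-0.662 -0.085  1.918  0.165  1.174  0.708]
[[ 0.9683  0.1471  0.2019]
 [ 0.1431 -0.9891  0.0344]
 [ 0.2047 -0.0044 -0.9788]]
tilt 0.2048 along trayx 0.2047 trayy 0.0056 toolx az 8.41 tooly az -81.54
t 10.55 amber [ 85.41 111.24] [  49   45   75  130 8382]
cam in tool [ 0.0725  0.001  -0.1717] ray in tool [ 0.0308 -0.471   0.8816]
```

Call:
apply_moves([
  [0.1, 0, -0.5],
  [0.2, 0, -1.0],
  [0.31, 0, -1.5],
  [0.31, 0, -1.5],
  [0.31, 0, -1.5],
  [0.31, 0, -1.5],
  [0.2, 0, -1.0],
  [0.1, 0, -0.5],
], twist=[0, 0, 0, 0, 0, 0, 0, 0])

```text
t: 11.6
tool_pos: [0.4929, -0.2468, 0.2009]
orientation: [-3.098, -0.229, -0.321]
force: [0.0, -0.5, -6.8]
opening: 0.0133
gripper_force: 55.0
```

```bash
python3 st.py;python3 tube.py pics/d.png
```

```text
t 11.6 pos [ 0.4929 -0.2468  0.2009] q [-0.664 -0.162  1.814  0.156  1.351  0.736]
[[ 0.9681  0.1471  0.2027]
 [ 0.1432 -0.9891  0.0336]
 [ 0.2054 -0.0035 -0.9787]]
tilt 0.2054 along trayx 0.2054 trayy 0.0047 toolx az 8.42 tooly az -81.54
t 11.6 amber [304.59 465.78] [  20  447  536   33 8192]
cam in tool [ 0.0725  0.001  -0.1716] ray in tool [-0.6865 -0.0324  0.7264]
```

View pics/d.png

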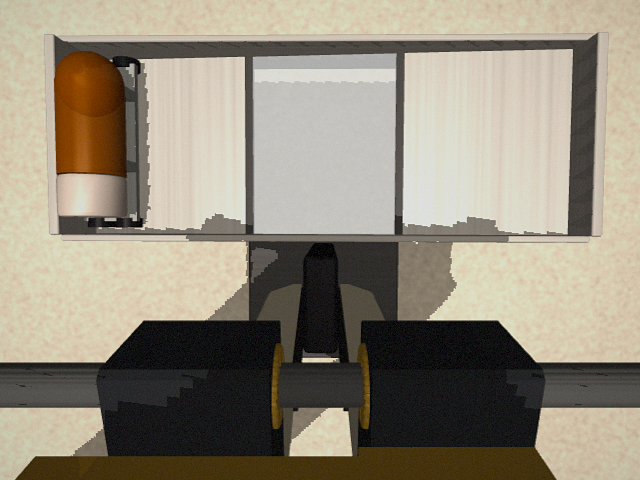

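The picture shows the tray lifted level, with the tube still at the +y stop (column 90) and the window strips at columns 249 and 400. Next I carry it over to the white panel, accelerating gently.

Call:
apply_moves([
  [0, -0.35, 0],
  [0, -0.7, 0],
  [0, -1.05, 0],
  [0, -1.4, 0],
  [0, -1.75, 0],
  [0.1, -2.1, -0.1],
  [0.2, -2.45, -0.2],
  [0.25, -2.8, -0.2],
], twist=[0, 0, 0, 0, 0, 0, 0, 0])

```text
t: 12.65
tool_pos: [0.478, -0.1198, 0.2066]
orientation: [-3.097, -0.228, -0.32]
force: [1.2, -0.2, -7.1]
opening: 0.013
gripper_force: 55.0
```

Call:
apply_moves([
  [0.25, -2.8, -0.2],
  [0.25, -2.8, -0.2],
  [0.25, -2.8, -0.2],
  [0.25, -2.8, -0.2],
  [0.25, -2.8, -0.2],
  [0.25, -2.8, -0.2],
  [0.25, -2.8, -0.2],
  [0.25, -2.8, -0.2],
], twist=[0, 0, 0, 0, 0, 0, 0, 0])

```text
t: 13.65
tool_pos: [0.4606, 0.1043, 0.2273]
orientation: [-3.097, -0.229, -0.32]
force: [1.0, -0.7, -7.2]
opening: 0.0136
gripper_force: 55.0
```

Call:
apply_moves([
  [0.25, -2.8, -0.1],
  [0.25, -2.8, -0.1],
  [0.1, -2.8, 0],
  [0, -2.8, 0],
  [0, -2.5, 0],
  [0, -2.2, 0],
  [0, -1.9, 0],
  [0, -1.6, 0],
], twist=[0, 0, 0, 0, 0, 0, 0, 0])

```text
t: 14.65
tool_pos: [0.4372, 0.2965, 0.2311]
orientation: [-3.097, -0.23, -0.319]
force: [0.5, -0.5, -7.9]
opening: 0.0134
gripper_force: 55.1
```

Call:
apply_moves([
  [0, -1.3, 0],
  [0, -0.9, 0],
  [0, -0.5, 0],
  [0, -0.2, 0],
  [0, 0, 0],
], twist=[0, 0, 0, 0, 0])

```text
t: 15.28
tool_pos: [0.4344, 0.3237, 0.2313]
orientation: [-3.098, -0.228, -0.32]
force: [0.2, -0.5, -7.1]
opening: 0.0131
gripper_force: 55.0
```

```bash
cat > see.py <<'E'
from h import *
from plant import robot
import sys,json
R0=np.array([[.9683,.1471,.2019],[.1431,-.9891,.0344],[.2047,-.0044,-.9788]]);U,_,V=np.linalg.svd(R0);R0=U@V
p0=np.array([.493,-.246,.1081]);yaw=np.radians(8.41)
Rt=R0.T@Ro.from_euler("z",yaw).as_matrix(); ot=R0.T@(p0*0+np.array([.493+.082*np.cos(yaw),-.246+.082*np.sin(yaw),0])-p0)
CT=np.array([0.0725,0.001,-0.1716])
def one(save=None):
    s=robot.read_state();w=robot.read_camera("wrist");f=w["frame"]
    if save:cv2.imwrite(save,f[...,::-1])
    m=cv2.inRange(cv2.cvtColor(f[:300],cv2.COLOR_RGB2HSV),(5,130,40),(20,255,255))
    n,l,st,c=cv2.connectedComponentsWithStats(m);i=1+st[1:,4].argmax();b=st[i];u=b[0]+b[2]/2;v=b[1]+b[3]/2
    R=Ro.from_rotvec(s["orientation"]).as_matrix();o,d=ray(w,u,v)
    o=Rt.T@(R.T@(o-s["tool_pos"])-ot);d=Rt.T@(R.T@d);P=o+d*(.056-o[2])/d[2]
    return s,R,P,.132-P[1]
if __name__=="__main__":
    target={"w":(.5195,.3313,.1415),"b":(.5382,.1728,.1415)}[sys.argv[1]]
    s,R,P,q=one(sys.argv[2] if len(sys.argv)>2 else None);s2,_,P2,q2=one()
    W=R@Rt;win=s["tool_pos"]+R@(ot+Rt@[0,0,.025])
    dt=s2["t"]-s["t"]
    print("t",round(s["t"],3),"s",q.round(4),q2.round(4),"v",round((q2-q)/dt,3),"slope(+ => -y)",(W[2,1]-.05).round(4),"pitch",W[2,0].round(4),"P",P.round(4))
    print("win",win.round(4),"go tool cm",(R.T@(np.array(target)-win)*100).round(2),"q6",s["q"][5].round(3),"f",s["force"].round(1))
E
python3 see.py w
python3 - <<'E'
from h import *
S=load("pics/a_scene.npz");T=load("pics/a_top.npz")
g=S["frame"].max(2)
for th in(150,165,180):
    m=((g>th)*255).astype(np.uint8);m[:,:446]=0;m[:,540:]=0;m[:236]=0;m[297:]=0
    cs,_=cv2.findContours(m,0,2);q=max(cs,key=cv2.contourArea)
    r=cv2.approxPolyDP(q,6,True)[:,0];c=r.mean(0) if len(r)!=4 else None
    if len(r)==4:
        A=np.array([r[0],r[2],r[1],r[3]],float);M=np.cross(np.cross([*A[0],1],[*A[1],1]),np.cross([*A[2],1],[*A[3],1]));c=M[:2]/M[2]
    print(th,r.tolist(),c,tri([ray(T,161.1,296.3),ray(S,*c)]))
E
```

```text
t 15.275 s 0.0059 0.0059 v -0.0 slope(+ => -y) -0.0504 pitch -0.0 P [0.0098 0.1261 0.056 ]
win [0.5155 0.3356 0.1482] go tool cm [0.19 0.49 0.73] q6 2.042 f [ 0.2 -0.5 -7.1]Traceback (most recent call last):
  File "<stdin>", line 6, in <module>
ValueError: max() iterable argument is empty
```

Call:
apply_moves([
  [0.05, -0.1, 0.1],
  [0.05, -0.2, 0.2],
  [0.05, -0.2, 0.2],
  [0.05, -0.2, 0.15],
  [0, -0.2, 0.1],
  [0, 0, 0],
], twist=[0.03, 0.05, 0.05, 0.05, 0.03, 0])

```text
t: 16.12
tool_pos: [0.4372, 0.3333, 0.2245]
orientation: [-3.084, 0.097, -0.313]
force: [0.7, 0.9, -6.9]
opening: 0.0134
gripper_force: 55.1
```

```bash
python3 see.py w
```

```text
t 16.125 s 0.006 0.0062 v 0.005 slope(+ => -y) -0.0077 pitch -0.0054 P [0.0095 0.126  0.056 ]
win [0.5188 0.332  0.1411] go tool cm [ 0.08  0.06 -0.03] q6 2.266 f [ 0.7  0.9 -6.9]
```

Call:
apply_moves([
  [0, -0.35, 0],
  [0, -0.35, 0],
  [0, 0, 0],
  [0, 0, 0],
  [0, 0, 0],
  [0, 0, 0],
  [0, 0, 0],
], twist=[0.055, 0.055, 0, 0, 0, 0, 0])

```text
t: 17.1
tool_pos: [0.4378, 0.3402, 0.225]
orientation: [-3.063, 0.265, -0.308]
force: [0.1, 0.6, -7.2]
opening: 0.0131
gripper_force: 55.1
```

```bash
python3 see.py w
```

```text
t 17.1 s 0.0087 0.009 v 0.005 slope(+ => -y) 0.0139 pitch -0.0114 P [0.0102 0.1233 0.056 ]
win [0.5187 0.332  0.1412] go tool cm [ 0.1   0.05 -0.02] q6 2.387 f [ 0.1  0.6 -7.2]
```

Call:
apply_moves([
  [0, -0.2, 0],
  [0, 0, 0],
  [0, 0, 0],
  [0, 0, 0],
], twist=[0.03, 0, 0, 0])

```text
t: 17.7
tool_pos: [0.4381, 0.3422, 0.2251]
orientation: [-3.056, 0.311, -0.306]
force: [-0.1, -0.4, -6.6]
opening: 0.0137
gripper_force: 55.0
```

```bash
python3 see.py w
```

```text
t 17.7 s 0.0173 0.019 v 0.034 slope(+ => -y) 0.0196 pitch -0.0136 P [0.0103 0.1147 0.056 ]
win [0.5185 0.3322 0.1411] go tool cm [ 0.12  0.06 -0.02] q6 2.42 f [-0.1 -0.4 -6.6]
```

```bash
cat > sim.py <<'E'
import numpy as np,itertools
def sim(s,v,u0,us,k=.105,g=7.5,off=0,n=10):
    out=[];u=u0
    for ut in us:
        for i in range(n):
            ue=u+(ut-u)*(i+1)/n; h=.125/n
            a=g*(ue+off-k*(.132-s))-.33*v; v+=a*h; s+=v*h
        u=ut; out.append((round(s,4),round(v,4)))
    return out
E
python3 - <<'E'
from sim import *
for n in range(2,9):
  for ub in(-.005,-.01,-.015):
    for m in range(3,16):
        o=sim(.019,.034,.0196,[.0196]*n+[ub]*m+[0])
        s,v=o[-1]
        if abs(v)<.01 and .11<s<.15: print(n,ub,m,o[n-1],s,v)
E
```

```text
7 -0.005 8 (0.069, 0.083) 0.118 0.0097
7 -0.005 9 (0.069, 0.083) 0.1184 0.0035
7 -0.005 10 (0.069, 0.083) 0.1181 -0.0025
7 -0.005 11 (0.069, 0.083) 0.1171 -0.0083
8 -0.01 7 (0.08, 0.0921) 0.1245 0.0027
8 -0.01 8 (0.08, 0.0921) 0.1235 -0.0072
8 -0.015 5 (0.08, 0.0921) 0.114 0.0015
```

Hold the slope for 6 rows, then look again.

Call:
apply_moves([
  [0, 0, 0],
  [0, 0, 0],
  [0, 0, 0],
  [0, 0, 0],
  [0, 0, 0],
  [0, 0, 0],
], twist=[0, 0, 0, 0, 0, 0])

```text
t: 18.55
tool_pos: [0.4381, 0.3422, 0.2252]
orientation: [-3.056, 0.311, -0.306]
force: [-0.6, 0.7, -6.7]
opening: 0.0134
gripper_force: 55.0
```

```bash
python3 see.py w
```

```text
t 18.55 s 0.0668 0.0712 v 0.088 slope(+ => -y) 0.0198 pitch -0.0136 P [0.0113 0.0652 0.056 ]
win [0.5186 0.3322 0.1411] go tool cm [ 0.11  0.07 -0.02] q6 2.42 f [-0.6  0.7 -6.7]
```

Run:
```python
from sim import *
for ub in(-.005,-.01,-.015,-.02):
    for m in range(3,12):
        s,v=sim(.0757,.093,.0197,[ub]*m+[0])[-1]
        if abs(v)<.012 and .11<s<.15: print(ub,m,s,v,sim(.0757,.093,.0197,[ub]*m)[4:])
```

```text
-0.01 6 0.1195 0.0111 [(0.1151, 0.029), (0.1179, 0.0172)]
-0.01 7 0.1195 0.0004 [(0.1151, 0.029), (0.1179, 0.0172), (0.1192, 0.006)]
-0.01 8 0.1182 -0.0099 [(0.1151, 0.029), (0.1179, 0.0172), (0.1192, 0.006), (0.1192, -0.0047)]
```

Call:
apply_moves([
  [0, 0.9, 0],
  [0, 0, 0],
  [0, 0, 0],
  [0, 0, 0],
], twist=[-0.143, 0, 0, 0])

```text
t: 19.15
tool_pos: [0.4365, 0.3336, 0.2246]
orientation: [-3.083, 0.095, -0.313]
force: [-0.2, 0.2, -6.5]
opening: 0.0131
gripper_force: 55.0
```

```bash
python3 see.py w pics/e.png
```

```text
t 19.15 s 0.1082 0.1093 v 0.022 slope(+ => -y) -0.0077 pitch -0.0051 P [0.012  0.0238 0.056 ]
win [0.5181 0.3325 0.1411] go tool cm [ 0.15  0.11 -0.01] q6 2.266 f [-0.2  0.2 -6.5]
```

View pics/e.png

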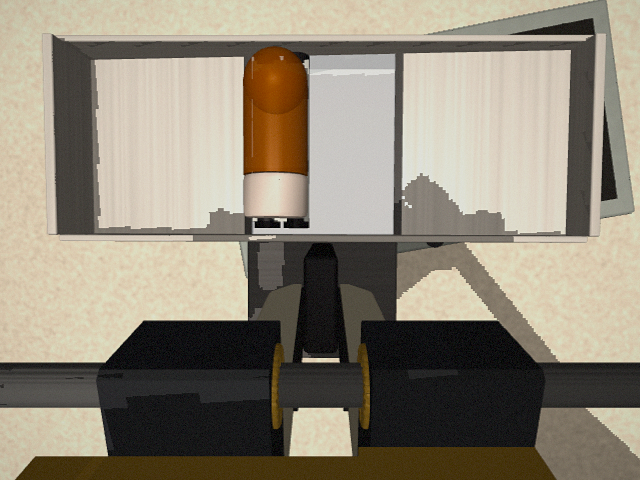

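Tube at column 276, window strips at 249 and 400 (middle 325): about 25 mm to go at 0.02 m/s. I'll coast it in.

```bash
sed -i 's/\.132-s/.136-s/' sim.py
python3 - <<'E'
from sim import *
for u1 in(.002,.004,.006):
  print(u1,sim(.110,.018,-.0077,[u1]*8))
E
```

```text
0.002 [(0.1118, 0.0127), (0.1133, 0.0118), (0.1147, 0.011), (0.1161, 0.0104), (0.1173, 0.0099), (0.1185, 0.0096), (0.1197, 0.0094), (0.1209, 0.0094)]
0.004 [(0.1118, 0.0137), (0.1136, 0.0146), (0.1155, 0.0156), (0.1175, 0.0167), (0.1197, 0.0181), (0.1221, 0.0195), (0.1246, 0.0212), (0.1274, 0.023)]
0.006 [(0.1119, 0.0147), (0.1139, 0.0174), (0.1163, 0.0202), (0.119, 0.0231), (0.1221, 0.0262), (0.1256, 0.0295), (0.1295, 0.033), (0.1339, 0.0367)]
```

Call:
apply_moves([
  [0.1, -0.3, 0],
  [0, 0, 0],
  [0, 0, 0],
  [0, 0, 0],
], twist=[0.064, 0, 0, 0])

```text
t: 19.75
tool_pos: [0.4375, 0.3363, 0.2248]
orientation: [-3.073, 0.19, -0.31]
force: [-0.2, -1.2, -7.3]
opening: 0.0135
gripper_force: 55.0
```

```bash
python3 see.py w
```

```text
t 19.75 s 0.111 0.1109 v -0.0 slope(+ => -y) 0.0042 pitch -0.0085 P [0.0121 0.021  0.056 ]
win [0.5187 0.3312 0.1411] go tool cm [ 0.08 -0.02 -0.02] q6 2.331 f [-0.2 -1.2 -7.3]
```

Call:
apply_moves([
  [0, -0.25, 0],
  [0, 0, 0],
  [0, 0, 0],
  [0, 0, 0],
  [0, 0, 0],
], twist=[0.04, 0, 0, 0, 0])

```text
t: 20.48
tool_pos: [0.4378, 0.3387, 0.225]
orientation: [-3.065, 0.251, -0.309]
force: [0.8, 0.2, -7.9]
opening: 0.013
gripper_force: 55.0
```

```bash
python3 see.py w
```

```text
t 20.475 s 0.1231 0.125 v 0.039 slope(+ => -y) 0.0122 pitch -0.0108 P [0.0124 0.0089 0.056 ]
win [0.5187 0.3311 0.1412] go tool cm [ 0.08 -0.03 -0.02] q6 2.375 f [ 0.8  0.2 -7.9]
```

Call:
apply_moves([
  [0, 0.68, 0],
  [0, 0, 0],
  [0, 0, 0],
  [0, 0, 0],
  [0, -0.32, 0],
], twist=[-0.108, 0, 0, 0, 0.051])

```text
t: 21.2
tool_pos: [0.437, 0.3353, 0.2246]
orientation: [-3.076, 0.168, -0.311]
force: [-0.9, -0.2, -6.8]
opening: 0.0136
gripper_force: 55.0
```

```bash
python3 see.py w pics/f.png
```

```text
t 21.2 s 0.1393 0.1393 v 0.0 slope(+ => -y) 0.0014 pitch -0.0076 P [ 0.0129 -0.0073  0.056 ]
win [0.5183 0.3312 0.141 ] go tool cm [ 0.12 -0.03 -0.02] q6 2.316 f [-0.9 -0.2 -6.8]
```

View pics/f.png

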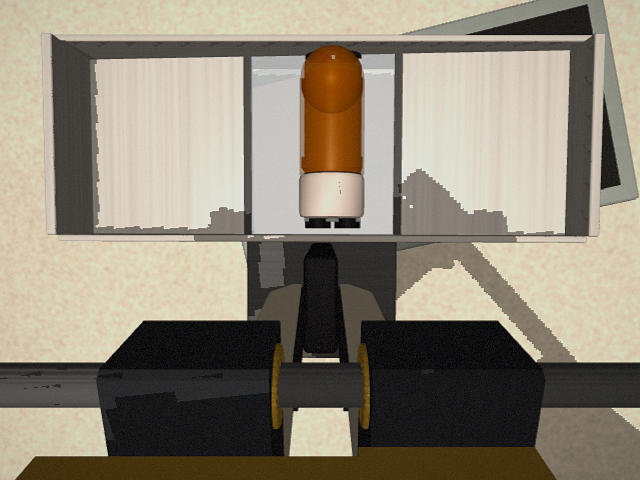

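The tube is at column 332, with the window between strips at 248 and 398, so it's nearly centred and at rest. Now I hold it.

Call:
apply_moves([
  [0.1, 0, 0],
  [0, 0, 0],
  [0, 0, 0],
  [0, 0, 0],
  [0, 0, 0],
  [0, 0, 0],
], twist=[0, 0, 0, 0, 0, 0])

```text
t: 22.05
tool_pos: [0.4379, 0.3352, 0.2249]
orientation: [-3.076, 0.164, -0.311]
force: [-0.1, -0.2, -7.2]
opening: 0.0133
gripper_force: 55.0
```

```bash
python3 see.py w
```

```text
t 22.05 s 0.1313 0.1308 v -0.011 slope(+ => -y) 0.0011 pitch -0.0074 P [0.0126 0.0007 0.056 ]
win [0.5193 0.3311 0.1413] go tool cm [ 0.02 -0.02 -0.02] q6 2.312 f [-0.1 -0.2 -7.2]
```

Call:
apply_moves([
  [0, -0.22, 0],
  [0, 0, 0],
  [0, 0, 0],
  [0, 0, 0],
  [0, 0, 0],
  [0, 0.1, 0],
], twist=[0.035, 0, 0, 0, 0, -0.018])

```text
t: 22.9
tool_pos: [0.438, 0.3363, 0.2249]
orientation: [-3.073, 0.189, -0.31]
force: [0.4, 0.6, -7.8]
opening: 0.0133
gripper_force: 55.0
```

```bash
python3 see.py w
```

```text
t 22.9 s 0.1313 0.1322 v 0.017 slope(+ => -y) 0.0042 pitch -0.0084 P [0.0126 0.0007 0.056 ]
win [0.5193 0.3313 0.1412] go tool cm [ 0.03 -0.01 -0.02] q6 2.33 f [ 0.4  0.6 -7.8]
```

Call:
apply_moves([
  [0, 0.12, 0],
  [0, 0, 0],
  [0, 0, 0],
  [0, 0, 0],
  [0, -0.08, 0],
  [0, 0, 0],
], twist=[-0.02, 0, 0, 0, 0.013, 0])

```text
t: 23.75
tool_pos: [0.4379, 0.3361, 0.2249]
orientation: [-3.074, 0.18, -0.311]
force: [0.1, -0.4, -6.8]
opening: 0.0134
gripper_force: 55.0
```

```bash
python3 see.py w
```

```text
t 23.75 s 0.1388 0.1393 v 0.011 slope(+ => -y) 0.0032 pitch -0.008 P [ 0.0126 -0.0068  0.056 ]
win [0.5192 0.3314 0.1413] go tool cm [ 0.03  0.   -0.02] q6 2.324 f [ 0.1 -0.4 -6.8]
```

Call:
apply_moves([
  [0, 0.14, 0],
  [0, 0, 0],
  [0, 0, 0],
  [0, 0, 0],
  [0, -0.08, 0],
  [0, 0, 0],
], twist=[-0.023, 0, 0, 0, 0.012, 0])

```text
t: 24.6
tool_pos: [0.4379, 0.3355, 0.2249]
orientation: [-3.076, 0.163, -0.311]
force: [-0.1, 0.3, -7.3]
opening: 0.0136
gripper_force: 55.0
```

```bash
python3 see.py w
```

```text
t 24.6 s 0.1349 0.1341 v -0.017 slope(+ => -y) 0.001 pitch -0.0074 P [ 0.0125 -0.0029  0.056 ]
win [0.5193 0.3315 0.1413] go tool cm [ 0.03  0.01 -0.02] q6 2.312 f [-0.1  0.3 -7.3]
```

Call:
apply_moves([
  [0, -0.21, 0],
  [0, 0, 0],
  [0, 0, 0],
  [0, 0, 0],
  [0, 0.12, 0],
  [0, 0, 0],
], twist=[0.033, 0, 0, 0, -0.02, 0])

```text
t: 25.45
tool_pos: [0.4379, 0.3362, 0.2249]
orientation: [-3.074, 0.182, -0.311]
force: [-1.0, 0.8, -7.8]
opening: 0.0133
gripper_force: 55.0
```

```bash
python3 see.py w; python3 see.py b
```

```text
t 25.45 s 0.1336 0.1341 v 0.011 slope(+ => -y) 0.0033 pitch -0.0081 P [ 0.0126 -0.0016  0.056 ]
win [0.5192 0.3314 0.1412] go tool cm [ 0.04  0.   -0.02] q6 2.326 f [-1.   0.8 -7.8]
t 25.55 s 0.1347 0.1349 v 0.005 slope(+ => -y) 0.0035 pitch -0.0081 P [ 0.0126 -0.0027  0.056 ]
win [0.5192 0.3315 0.1413] go tool cm [ 3.79 15.52 -0.18] q6 2.326 f [-0.7 -0.2 -7.4]
```

The tube has been over the window above the white panel for well over 3 s. Now I carry it to the black panel in short hops, tilting to balance each acceleration.

Call:
apply_moves([
  [0.03, -0.29, 0],
  [0.07, 0.3, 0],
  [0.11, 0.45, 0],
  [0.15, 0.6, 0],
  [0.18, 0.72, 0],
  [0.18, 1.16, 0],
  [0.18, 1.13, 0],
  [0.15, 0.6, 0],
], twist=[0.062, 0, 0, 0, 0, -0.065, -0.065, 0])

```text
t: 26.65
tool_pos: [0.4414, 0.2878, 0.2239]
orientation: [-3.085, 0.08, -0.314]
force: [-0.4, 0.1, -7.1]
opening: 0.0131
gripper_force: 55.0
```

Call:
apply_moves([
  [0.11, 0.45, 0],
  [0.07, 0.3, 0],
  [0.04, 0.15, 0],
  [0.01, -0.36, 0],
], twist=[0, 0, 0, 0.065])

```text
t: 27.15
tool_pos: [0.4433, 0.2831, 0.2241]
orientation: [-3.075, 0.181, -0.311]
force: [0.1, 0.6, -6.3]
opening: 0.0135
gripper_force: 55.0
```

```bash
python3 see.py b
```

```text
t 27.15 s 0.155 0.1559 v 0.017 slope(+ => -y) 0.0031 pitch -0.0081 P [ 0.0128 -0.023   0.056 ]
win [0.5246 0.2783 0.1405] go tool cm [ 2.61 10.31 -0.18] q6 2.22 f [ 0.1  0.6 -6.3]
```

Call:
apply_moves([
  [0.03, -0.01, 0],
  [0.07, 0.3, 0],
  [0.11, 0.45, 0],
  [0.15, 0.6, 0],
  [0.18, 0.72, 0],
  [0.18, 1.05, 0],
  [0.18, 1.02, 0],
  [0.15, 0.6, 0],
], twist=[0.02, 0, 0, 0, 0, -0.048, -0.047, 0])

```text
t: 28.25
tool_pos: [0.4485, 0.2341, 0.2236]
orientation: [-3.087, 0.064, -0.314]
force: [-0.5, 0.9, -5.8]
opening: 0.0137
gripper_force: 55.0
```

Call:
apply_moves([
  [0.11, 0.45, 0],
  [0.07, 0.3, 0],
  [0.04, 0.15, 0],
  [0.01, -0.42, 0],
], twist=[0, 0, 0, 0.075])

```text
t: 28.75
tool_pos: [0.4505, 0.23, 0.2238]
orientation: [-3.075, 0.181, -0.311]
force: [0.4, 0.2, -6.1]
opening: 0.0132
gripper_force: 55.0
```

```bash
python3 see.py b
```

```text
t 28.75 s 0.1399 0.1393 v -0.011 slope(+ => -y) 0.0031 pitch -0.0081 P [ 0.0128 -0.0079  0.056 ]
win [0.5318 0.2252 0.1401] go tool cm [ 1.28  5.12 -0.19] q6 2.102 f [ 0.4  0.2 -6.1]
```

Call:
apply_moves([
  [0.03, -0.29, 0],
  [0.07, 0.29, -0.03],
  [0.11, 0.44, -0.03],
  [0.15, 0.59, -0.03],
  [0.18, 0.71, -0.03],
  [0.18, 1.15, -0.03],
  [0.18, 1.12, -0.03],
  [0.15, 0.59, 0],
], twist=[0.062, 0, 0, 0, 0, -0.065, -0.065, 0])

```text
t: 29.85
tool_pos: [0.4539, 0.1822, 0.2247]
orientation: [-3.086, 0.075, -0.314]
force: [0.3, 0.3, -7.0]
opening: 0.0136
gripper_force: 55.0
```

Call:
apply_moves([
  [0.11, 0.44, 0],
  [0.07, 0.29, 0],
  [0.04, 0.15, 0],
  [0.01, -0.36, 0],
], twist=[0, 0, 0, 0.067])

```text
t: 30.35
tool_pos: [0.4558, 0.1777, 0.2248]
orientation: [-3.075, 0.179, -0.311]
force: [-1.1, 0.3, -6.6]
opening: 0.0133
gripper_force: 55.0
```

```bash
python3 see.py b
```

```text
t 30.35 s 0.1162 0.1157 v -0.01 slope(+ => -y) 0.0029 pitch -0.0081 P [0.012  0.0158 0.056 ]
win [0.5371 0.173  0.1412] go tool cm [ 0.11  0.01 -0.01] q6 1.976 f [-1.1  0.3 -6.6]
```

Call:
apply_moves([
  [0.1, -0.36, 0],
  [0, 0, 0],
  [0, 0, 0],
  [0, 0, 0],
  [0, 0, 0],
  [0, 0.28, 0],
], twist=[0.057, 0, 0, 0, 0, -0.047])

```text
t: 31.2
tool_pos: [0.4567, 0.1785, 0.2251]
orientation: [-3.073, 0.19, -0.31]
force: [-0.2, -0.0, -7.1]
opening: 0.0134
gripper_force: 55.0
```

```bash
python3 see.py b
```

```text
t 31.2 s 0.1178 0.119 v 0.022 slope(+ => -y) 0.0045 pitch -0.0084 P [0.012  0.0142 0.056 ]
win [0.538  0.1734 0.1415] go tool cm [ 0.03  0.06 -0.  ] q6 1.984 f [-0.2 -0.  -7.1]
```

Call:
apply_moves([
  [0, 0.13, 0],
  [0, 0, 0],
  [0, 0, 0],
  [0, 0, 0],
  [0, 0, 0],
  [0, 0, 0],
], twist=[-0.012, 0, 0, 0, 0, 0])

```text
t: 32.05
tool_pos: [0.4565, 0.1772, 0.225]
orientation: [-3.075, 0.174, -0.311]
force: [-0.0, 0.4, -6.3]
opening: 0.0134
gripper_force: 55.0
```

```bash
python3 see.py b
```

```text
t 32.05 s 0.1358 0.1366 v 0.017 slope(+ => -y) 0.0023 pitch -0.0078 P [ 0.0126 -0.0038  0.056 ]
win [0.5379 0.1728 0.1414] go tool cm [ 0.03 -0.01 -0.  ] q6 1.97 f [-0.   0.4 -6.3]
```

Call:
apply_moves([
  [0, 0.13, 0],
  [0, 0, 0],
  [0, 0, 0],
  [0, 0, 0],
  [0, 0, 0],
  [0, -0.12, 0],
], twist=[-0.021, 0, 0, 0, 0, 0.019])

```text
t: 32.9
tool_pos: [0.4565, 0.1771, 0.225]
orientation: [-3.075, 0.172, -0.311]
force: [-0.5, -0.3, -7.7]
opening: 0.0133
gripper_force: 55.0
```

```bash
python3 see.py b
```

```text
t 32.9 s 0.138 0.1377 v -0.006 slope(+ => -y) 0.0021 pitch -0.0077 P [ 0.0126 -0.006   0.056 ]
win [0.5379 0.1727 0.1414] go tool cm [ 0.03 -0.01 -0.  ] q6 1.969 f [-0.5 -0.3 -7.7]
```

Call:
apply_moves([
  [0, -0.03, 0],
  [0, 0, 0],
  [0, 0, 0],
  [0, 0, 0],
  [0, 0, 0],
  [0, 0, 0],
], twist=[0.006, 0, 0, 0, 0, 0])

```text
t: 33.75
tool_pos: [0.4565, 0.1774, 0.225]
orientation: [-3.075, 0.18, -0.311]
force: [-0.2, 0.2, -7.1]
opening: 0.013
gripper_force: 55.0
```

```bash
python3 see.py b
```

```text
t 33.75 s 0.1338 0.1338 v 0.0 slope(+ => -y) 0.003 pitch -0.008 P [ 0.0126 -0.0018  0.056 ]
win [0.5379 0.1727 0.1414] go tool cm [ 0.03 -0.02 -0.  ] q6 1.975 f [-0.2  0.2 -7.1]
```

Call:
apply_moves([
  [0, 0, 0],
  [0, 0, 0],
  [0, 0, 0],
  [0, 0, 0],
  [0, 0, 0],
  [0, 0, 0],
], twist=[0, 0, 0, 0, 0, 0])

```text
t: 34.6
tool_pos: [0.4565, 0.1774, 0.225]
orientation: [-3.075, 0.18, -0.311]
force: [0.9, -0.4, -7.1]
opening: 0.0132
gripper_force: 55.0
```

```bash
python3 see.py b pics/g.png
```

```text
t 34.6 s 0.1338 0.1338 v 0.0 slope(+ => -y) 0.003 pitch -0.008 P [ 0.0126 -0.0018  0.056 ]
win [0.5379 0.1727 0.1414] go tool cm [ 0.03 -0.01 -0.  ] q6 1.975 f [ 0.9 -0.4 -7.1]
```

View pics/g.png

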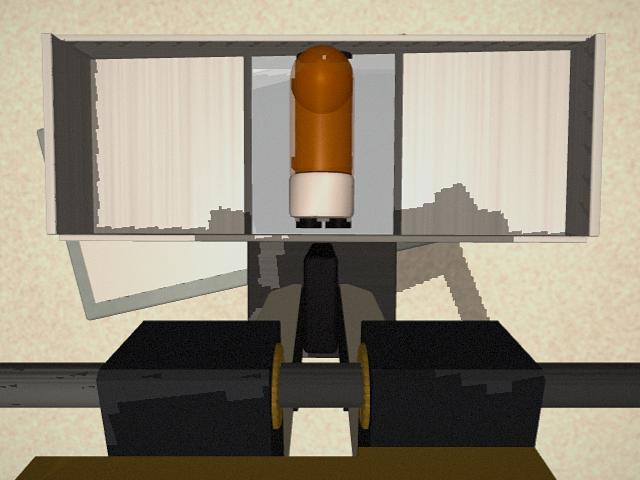

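The tube is at column 322 with the window middle at 323, and it is standing still. I'll hold a little longer and then hand in.

Call:
apply_moves([
  [0, 0, 0],
  [0, 0, 0],
  [0, 0, 0],
  [0, 0, 0],
  [0, 0, 0],
  [0, 0, 0],
  [0, 0, 0],
  [0, 0, 0],
], twist=[0, 0, 0, 0, 0, 0, 0, 0])

```text
t: 35.7
tool_pos: [0.4565, 0.1773, 0.225]
orientation: [-3.075, 0.18, -0.311]
force: [0.1, -0.2, -6.8]
opening: 0.0133
gripper_force: 55.0
```

Call:
apply_moves([
  [0, 0, 0],
  [0, 0, 0],
  [0, 0, 0],
  [0, 0, 0],
  [0, 0, 0],
  [0, 0, 0],
  [0, 0, 0],
  [0, 0, 0],
], twist=[0, 0, 0, 0, 0, 0, 0, 0])

```text
t: 36.7
tool_pos: [0.4565, 0.1774, 0.225]
orientation: [-3.075, 0.18, -0.311]
force: [0.7, 0.2, -7.4]
opening: 0.0133
gripper_force: 55.0
```

```bash
python3 see.py b
python3 - <<'E'
from see import one
from plant import robot
s,R,P,q=one(); s2,_,_,q2=one(); v=(q2-q)/(s2["t"]-s["t"]); print(q,v)
if abs(q2-.134)<.012 and abs(v)<.012: print(robot.close_job())
E
```

```text
t 36.7 s 0.1338 0.1338 v 0.0 slope(+ => -y) 0.003 pitch -0.008 P [ 0.0126 -0.0018  0.056 ]
win [0.5379 0.1727 0.1414] go tool cm [ 0.03 -0.02 -0.  ] q6 1.975 f [ 0.7  0.2 -7.4]
0.1338268445146618 -3.4387613657701884e-05
the job is handed in; nothing more can be done
None
```

The job is handed in at about 37 s: the tube was held over the window for more than 3 s above the white panel, then above the black one, where the arm still holds the tray nearly level with the tube centred and at rest.

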